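Hang the handed brackets on the spray stand

ROBOT

A 7-joint arm with a two-finger parallel gripper is mounted at the origin on a cart in front of the work surface, level with it; the furniture and walls round the work are solid. World frame = base frame: x ahead of the robot, y to its left, z up, the work surface at z = 0. Lengths are in mm, angles in rad, forces in N, time in s.
With the tool pointing down it reaches from about 425 to 950 mm from the base axis. Payload 4.7 kg.
Tool frame: the origin (TCP) lies at the centre of the arm's flange, where the gripper is bolted on; the fingertips stand 173 mm ahead of it and the grasp point (between the pads) lies 155 mm ahead of it; x points along the fingers, z is the direction in which the jaws open and shut, and the axes are right-handed (so a half turn about x gives the same grasp; the last joint's range is limited). The gripper opens to 85 mm and grips with 20 to 120 N. Pads are 22 mm wide; open, the fingers measure 114 mm over their backs; the gripper's body (76 mm by 85 mm) begins 54 mm behind the grasp point. The pads swing forward as they close: fully open they stand 13 mm farther back than shut.
Start: joints at [-1.138, 0.469, -0.049, 1.532, 0.024, 1.141, -0.082], TCP at [300.718, 604.317, 404.735] pointing down, gripper open.
Joint ranges: [-2.59, 2.59], [-0.33, 1.99], [-1.39, 1.29], [0.1, 2.45], [-1.04, 4.18], [0.21, 1.99], [-2.66, 2.66]. Speed limits (rad/s): [2.57, 2.57, 3.14, 3.14, 3.14, 3.14, 3.14].

INTERFACE

Orientations are given as a 3x3 rotation matrix whose columns are the frame's x, y, z axes.
In Python, from cell import * gives the robot as it stands. The module is installed in compiled form; this text tells all that it offers.
- The arm moves only by the tool drive_tool, never from a script. Its argument "moves" is one flat list of numbers, 7 for each row, row after row: the opening, from -1 (shut) to 1 (fully open), then the shift along the tool's x, y, z scaled (see below), then the turn, a rotation vector about the tool's x, y, z scaled (see below). In form: [gripper, x, y, z, rx, ry, rz, gripper, x, y, z, rx, ry, rz, ...]. A call has 1 to 8 rows; each row is the pose to reach, as a shift and turn from the pose commanded when the call began, along the tool's axes at that moment, turning the shorter way round; what a row does not reach only later rows make up. The controller multiplies each number of a shift by 60 cm and each number of a turn by 180 degrees. A row lasts 1/12 s, in which the tool goes at most 41.7 mm and 7.16 degrees, less where a joint would pass 70% of its speed; a pose out of reach is approached as far as the arm can. A call with a number of a shift or a turn outside -1 to 1 is refused whole. A call with a gripper value outside its range is refused whole. The fingers move at their own pace and stop on an object; "squeeze" is the grip in N (left out, the last holds). Time passes only in rows, so rows that repeat a pose let the fingers close. It gives the time, the measured TCP pose, the force and the opening at its end, in the units of the state.
- sense(): the state, without advancing time (a new reading comes with each control period).
- read_camera(name): name is "scene" or "top" or "wrist"; returns a dict with "color" (400x640x3 uint8, red, green, blue), "K" (3x3 intrinsics, pixels), "k1" (the pictures are not rectified: a ray, as slopes to the right and down, at radius r is drawn at 1 + k1 r^2 times it, then the intrinsics apply), "extrinsics" (4x4, takes a point from camera to world coordinates). Camera axes: x right, y down, z forward; pixel columns grow to the right and rows downward; lengths in mm; the calibration is good to about 2 mm. A picture is of the moment at which its call begins. There is no depth.
- job_done(): hands the job in, once; it reports no verdict.
Trained networks look in a picture, given as the dict that the camera call returned (one of the last four; its "shot" number tells which), for a name from the list of things; names that differ only in an ending like _2 or _b are one class to them, and where a whole thing is asked for, a point or a joint stands for the part that bears it (a point fixed in the world has none). Each returns a list of dicts, best first, with "score" (0 to 1); they miss things now and then, are a little off and sometimes report something else, mostly with a low value. They report only what shows in the picture. A call takes as long as a camera call.
- spot_in(picture, label): "uv" ([column, row] in pixels, amid what is visible of it).
The state is a dict: "time_s": time; "joint_pos": joint angles; "joint_velocities": joint speeds; "joint_torque": joint torques, N m; "tcp_pos": TCP position; "eef_rot": TCP orientation; "contact_force": force on the tool from outside, world axes, zero at the start; "ft_torque": the same for the moment, N m; "width": finger opening in mm.
Only numpy, scipy, OpenCV 4.12 (cv2) and the standard library are available. Lean on these libraries where they do the work, as an engineer would, in place of code of your own. Each camera call takes 0.05 s, during which the arm holds its last target. There are 200 camera calls.

TASK

Hang the two raw cast brackets on the spray stand for priming, each by its keyhole on its own side: the left-hand bracket on the left stud, the right-hand one on the right stud (left and right as you face the panel), so that both upright ribs stand outward. The studs were clamped at some height in their slots by the last user, so find each one by eye or touch; pass the keyhole's round end over its head until the plate lies on the panel, then let the bracket slide down until it hangs straight from the stud's neck. Do not shift the scraper, the hardener tin or the dropper bottle.

Things in the scene. Friction and masses are not known exactly. Their poses are not given: they have to be found in the camera images.
- bracket_left: left-hand cast aluminium bracket, 140 to 260 g, lying rib up. Plate 60 (x) x 116 (y) x 6 mm; origin: centre of its underside; z: out of the rib's face; y: to the end the keyhole's slot points to, uppermost when hung; x: right, seen with y up. Rib along the left edge: 10 mm thick, x -30 to -20 mm, top 40 mm above the underside for y -44 to 4 mm, falling to 12 at y = 50. Pinch it about y = -15
- bracket_right: right-hand bracket, the mirror image of bracket_left in its x: same axes and sizes, but the rib runs along the right edge (x from 20 to 30 mm) and the keyhole lies at x = +8 mm
- bracket_left_entry (a point): centre of the keyhole's round entry hole, 14.5 mm across, on the plate's underside at x = -8, y = 16 mm of bracket_left; axes as the bracket's. A slot 9 mm wide runs from it to +y and ends round at y = 36.5 mm, on the same x. Centre of mass of the bracket near x = -10, y = -6, z = 10 mm
- bracket_right_entry (a point): the same on bracket_right, at x = +8, y = 16 mm of the bracket; axes as the bracket's
- bracket_left_seat (a point): where the stud's axis passes through bracket_left when it hangs home: in the plane of the plate's underside, at x = -8, y = 33.25 mm of the bracket; axes as the bracket's
- bracket_right_seat (a point): the same on bracket_right, at x = +8, y = 33.25 mm of the bracket; axes as the bracket's
- spray_stand: fixed bent-tube stand on the bench that carries the sloping panel, which faces the robot; origin on the bench under the panel's centre; at yaw 0 the panel faces -x
- stand_panel: fixed painted sheet panel 250 mm wide (x), 190 mm long (y), leaning back so that it lies 40 degrees from level; origin: centre of its front face, 100 mm above the bench; x to the right as one faces it, y up the slope, z straight out of the face. It has no lip; its edges fold back. A bracket that hangs straight has the same axes as the panel
- slot_left (a point): centre of the left upright adjusting slot in the panel's face, at x = -70, y = 42 mm of the panel; axes as the panel's. The left stud is clamped in it up to 15 mm above or below this point, somewhere else each time: that is not given. Stud, square to the panel: neck 6.5 mm across, 8.5 mm long, then a round flat head 12 mm across, 4.2 mm thick, its top 12.7 mm out of the face
- slot_right (a point): centre of the right adjusting slot, at x = +70, y = 42 mm of the panel; axes as the panel's. The right stud, like the left one, is clamped up to 15 mm above or below it, independently of the left one
- scraper: paint scraper with a black handle, 195 mm long, 60 mm wide, lying flat, loose; not to be shifted; origin at the centre of its underside
- hardener_tin: white hardener tin with a printed band, 74 mm across, 132 mm high, standing, loose; not to be shifted; origin at the centre of its underside
- dropper_bottle: brown dropper bottle, 37 mm across, 117 mm high, standing, loose; not to be shifted; origin at the centre of its underside

How it is judged:
By the outcome, as a careful person would: the job done as asked, in the order asked, and still so for the second after the job is handed in, with the robot touching nothing.
It also fails if it takes over 72 s, if anything falls off the work surface, if the arm or the gripper's body presses on something with over 40 N, if the wrist force passes 120 N, or if a joint passes its speed limit or range.

## Working session

There is one attempt and no reset: what is moved stays moved. The work goes in short steps, Python scripts to look and compute and a tool call to move; the robot and the scene stay as the last step left them, time stands still between calls to the robot, and variables do not carry over. Pictures are saved under pics/ and viewed, about 8 in all and at most 12, crops included, and the job is handed in when it is done.

Besides the shell and the picture viewer there is one more tool, called after "Request:" as name(argument=value, ...), one argument or row to a line, values as JSON. drive_tool: Moves the arm, as the interface text tells. Shifts and turns lie within -1 to 1; 1 stands for 60 cm of shift or 180 degrees of turn. Its arguments: {"type":"object","properties":{"moves":{"type":"array"},"squeeze":{"type":"number"}},"required":["moves"]}

```bash
mkdir -p pics; cat > h.py <<'E'
from cell import *
import numpy as np, cv2
def ray(p,uv):
    K=p["K"];d=np.array([[[ (uv[0]-K[0][2])/K[0][0],(uv[1]-K[1][2])/K[1][1]]]])
    q=d[0,0];s=q.copy()
    for _ in range(30): s=q/(1+p["k1"]*(s@s))
    T=np.array(p["extrinsics"]);v=T[:3,:3]@np.array([s[0],s[1],1]);return T[:3,3],v/np.linalg.norm(v)
def onplane(p,uv,P0,n):
    o,v=ray(p,uv);n=np.array(n,float);return o+v*(((np.array(P0)-o)@n)/(v@n))
def onz(p,uv,z): return onplane(p,uv,[0,0,z],[0,0,1])
def proj(p,P):
    T=np.array(p["extrinsics"]);c=T[:3,:3].T@(np.array(P,float)-T[:3,3]);s=c[:2]/c[2];s=s*(1+p["k1"]*(s@s));K=p["K"]
    return np.array([K[0][0]*s[0]+K[0][2],K[1][1]*s[1]+K[1][2]])
def save(p,n): cv2.imwrite("pics/"+n,np.ascontiguousarray(p["color"][:,:,::-1]))
E
python3 - <<'E'
from h import *
np.set_printoptions(precision=1,suppress=True)
s=sense();print(s)
ims=[]
for c in["scene","top"]:
    p=read_camera(c);save(p,c+"0.png");print(c,np.array(p["K"]).tolist(),p["k1"],np.array(p["extrinsics"]))
    ims.append(p["color"])
    for l in["bracket_left","bracket_right","bracket_left_entry","bracket_right_entry","spray_stand","stand_panel","slot_left","slot_right","scraper","hardener_tin","dropper_bottle"]:
        r=spot_in(p,l)
        print(l,[(np.round(x["uv"],1).tolist(),round(x["score"],2),onz(p,x["uv"],6)[:2]) for x in r[:3]])
E
```

```text
{'time_s': 0.0, 'joint_pos': array([-1.1,  0.5, -0. ,  1.5,  0. ,  1.1, -0.1]), 'joint_velocities': array([-0., -0., -0.,  0.,  0., -0.,  0.]), 'joint_torque': array([ -0. , -51. ,  -0. , -23.8,   0. ,   0. ,  -0. ]), 'tcp_pos': array([300.6, 604.1, 403.6]), 'eef_rot': array([[-0. , -0.9,  0.4],
       [-0. ,  0.4,  0.9],
       [-1. , -0. , -0. ]]), 'contact_force': array([-0.3, -0.5, -0.7]), 'ft_torque': array([-0.,  0., -0.]), 'width': 85.3693335907983}
scene [[421.21444151057716, 0.0, 317.12026414060483], [0.0, 421.21444151057716, 200.74073500956968], [0.0, 0.0, 1.0]] -0.110634488408506 [[ -0.8  -0.3   0.5  28.5]
 [ -0.6   0.5  -0.7 916.8]
 [ -0.   -0.8  -0.6 722.7]
 [  0.    0.    0.    1. ]]
bracket_left [([366.5, 202.8], 0.55, array([462.2,  62.6]))]
bracket_right [([391.2, 178.2], 0.62, array([460.2, -88.8]))]
bracket_left_entry [([360.1, 200.4], 0.65, array([482.9,  62.6])), ([251.6, 210.7], 0.55, array([710.1, 269.6]))]
bracket_right_entry [([389.5, 177.5], 0.66, array([466.3, -89.5]))]
spray_stand [([371.8, 250.1], 0.15, array([356.4, 224.6]))]
stand_panel [([250.2, 211.7]
[... 849 characters left out ...]
 ]))]
bracket_left_entry [([276.1, 173.5], 0.53, array([596.3, 304.9]))]
bracket_right_entry [([410.0, 220.5], 0.88, array([458.5, -73.1]))]
spray_stand [([277.6, 175.8], 0.81, array([589.6, 300.6])), ([410.0, 217.8], 0.59, array([466.2, -73.3]))]
stand_panel [([279.6, 173.4], 0.87, array([596.5, 294.9])), ([411.4, 218.4], 0.47, array([464.4, -77.3]))]
slot_left []
slot_right [([281.4, 178.3], 0.56, array([582.3, 289.8])), ([409.7, 155.3], 0.33, array([646.2, -78.7]))]
scraper [([308.9, 261.0], 0.83, array([348.2, 213.8])), ([365.8, 218.0], 0.37, array([466.9,  52.2]))]
hardener_tin [([410.9, 154.1], 0.89, array([649.7, -82.3]))]
dropper_bottle [([189.6, 205.2], 0.56, array([507.7, 550.5]))]
```

```bash
python3 - <<'E'
import cv2,numpy as np
a=cv2.imread("pics/scene0.png");b=cv2.imread("pics/top0.png")
cv2.imwrite("pics/s1.png",cv2.resize(a[110:350,190:430],None,fx=2.5,fy=2.5,interpolation=2))
cv2.imwrite("pics/t1.png",cv2.resize(b[120:300,180:440],None,fx=3,fy=3,interpolation=2))
E
```

```text
(no output)
```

View pics/s1.png

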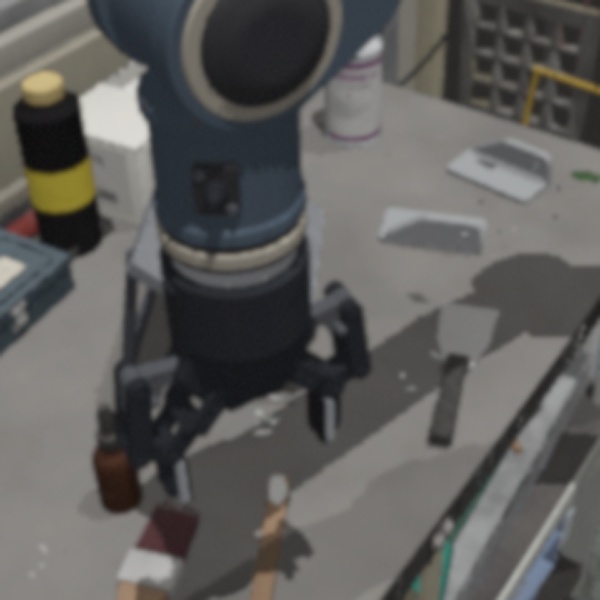

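View pics/t1.png

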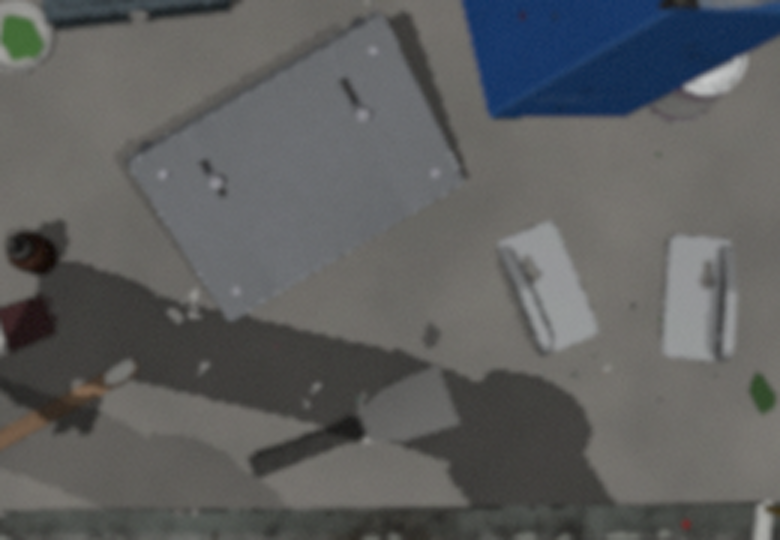

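The views show both brackets lying with their keyholes away from the robot. In the top view they are near crop (548,288) and (700,297). The panel is at upper left, with stud heads at about crop (216,184) and (362,115). A blue box stands near the tin. Next I fit the poses.

```bash
cat >> h.py <<'E'
from scipy.optimize import least_squares
def Rz(a): c,s=np.cos(a),np.sin(a);return np.array([[c,-s,0],[s,c,0],[0,0,1.]])
c4,s4=np.cos(np.radians(40)),np.sin(np.radians(40))
RP0=np.array([[0,c4,-s4],[-1,0,0],[0,s4,c4]])
def panel(x,y,a): return Rz(a)@RP0, np.array([x,y,100.])
RB0=np.array([[0,1,0],[-1,0,0],[0,0,1.]])
E
python3 - <<'E'
from h import *
np.set_printoptions(precision=2,suppress=True)
p=read_camera("top"); f=lambda u,v:np.array([180+u/3,120+v/3])
print(np.array(p["extrinsics"])[:3,3], np.array(read_camera("wrist")["extrinsics"]),read_camera("wrist")["K"][0],sense()["eef_rot"],sense()["tcp_pos"])
obs=[((-125,95),f(130,160)),((125,95),f(383,14)),((125,-95),f(465,175)),((-125,-95),f(232,320))]
def res(q):
    R,o=panel(*q);return np.concatenate([proj(p,o+R@[a,b,0])-uv for (a,b),uv in obs])
r=least_squares(res,[600,300,.5]);print(r.x,r.fun)
R,o=panel(*r.x)
for uv in [f(216,184),f(362,115)]:
    P=onplane(p,uv,o+R[:,2]*12.7,R[:,2]);print("stud",R.T@(P-o),P)
# brackets: outline corners (plate bottom z~3)
for nm,cs in [("L",[(498,243),(553,222),(598,332),(545,353)]),("R",[(672,235),(733,240),(733,358),(663,357)])]:
    ob=[((-30,58),cs[0]),((30,58),cs[1]),((30,-58),cs[2]),((-30,-58),cs[3])]
    def rb(q): return np.concatenate([proj(p,np.array([q[0],q[1],4])+Rz(q[2])@RB0@[a,b,0])-f(*uv) for (a,b),uv in ob])
    r=least_squares(rb,[470,0,0]);print(nm,r.x,r.fun)
E
```

```text
[ 354.89  213.74 1426.73] [[  0.45   0.86   0.26 233.92]
 [  0.9   -0.43  -0.13 637.4 ]
 [  0.     0.29  -0.96 373.68]
 [  0.     0.     0.     1.  ]] [343.57   0.   313.62] [[ 0.   -0.9   0.45]
 [ 0.    0.45  0.9 ]
 [-1.    0.    0.  ]] [300.73 604.33 404.76]
[571.77 284.14   0.54] [ 0.11  0.57 -0.11 -0.68 -0.09  0.82  0.1  -0.7 ]
stud [-73.05  40.97  12.7 ] [554.28 358.78 136.07]
stud [66.43 25.41 12.7 ] [615.51 232.89 126.06]
L [473.56  60.3    0.37] [-0.77 -0.25  0.39 -1.07  1.17  0.14 -0.77  1.14]
R [462.58 -83.49  -0.07] [-0.3  -0.16  0.22 -0.6  -1.1   0.79  1.18 -0.04]
```

```bash
cat >> h.py <<'E'
from scipy.spatial.transform import Rotation as Ro
TP=np.array([[0,-0.,-1],[0,-1,0],[-1,0,0]]).astype(float) # tool axes in panel/bracket axes (cols): x=-n, y=-py, z=-px
def go(Rt,pt):
    s=sense();R0=np.array(s["eef_rot"]);d=R0.T@(np.array(pt)-s["tcp_pos"]);rv=Ro.from_matrix(R0.T@Rt).as_rotvec()
    print("go",np.round(d/600,4).tolist(),np.round(rv/np.pi,4).tolist(),"mm",np.round(d,1),"deg",np.round(np.degrees(rv),1))
PQ=[571.77,284.14,.54]
E
python3 - <<'E'
from h import *
R,o=panel(*PQ)
print(np.linalg.det(TP)); go(R@TP,o+R@[0,30,281])
E
```

```text
1.0
go [0.1169, -0.5007, -0.4978] [-0.3054, -0.1111, -0.203] mm [  70.2 -300.4 -298.7] deg [-55.  -20.  -36.5]
```

Request:
drive_tool(
  moves=[1, 0.117, -0.5, -0.498, -0.305, -0.111, -0.203, 1, 0.117, -0.5, -0.498, -0.305, -0.111, -0.203, 1, 0.117, -0.5, -0.498, -0.305, -0.111, -0.203, 1, 0.117, -0.5, -0.498, -0.305, -0.111, -0.203, 1, 0.117, -0.5, -0.498, -0.305, -0.111, -0.203, 1, 0.117, -0.5, -0.498, -0.305, -0.111, -0.203, 1, 0.117, -0.5, -0.498, -0.305, -0.111, -0.203, 1, 0.117, -0.5, -0.498, -0.305, -0.111, -0.203],
)

```text
time_s: 2.02
tcp_pos: [405.8, 291.1, 350.5]
eef_rot: [[0.502, -0.781, -0.371], [0.244, -0.283, 0.927], [-0.83, -0.556, 0.049]]
contact_force: [1.6, 0.1, 0.8]
width: 85.3
```

```bash
python3 - <<'E'
from h import *
R,o=panel(*PQ);print(sense()["joint_pos"]);go(R@TP,o+R@[0,30,281])
E
```

```text
[-0.80930141  0.15908475  0.06543439  2.18138072  0.59323691  0.27530072
  0.65794707]
go [0.0119, 0.0162, -0.1563] [-0.0499, -0.0182, -0.033] mm [  7.2   9.7 -93.8] deg [-9.  -3.3 -5.9]
```

Request:
drive_tool(
  moves=[1, 0.012, 0.016, -0.156, -0.05, -0.018, -0.033, 1, 0.012, 0.016, -0.156, -0.05, -0.018, -0.033, 1, 0.012, 0.016, -0.156, -0.05, -0.018, -0.033, 1, 0.012, 0.016, -0.156, -0.05, -0.018, -0.033],
)

```text
time_s: 2.35
tcp_pos: [424.4, 249.5, 334.1]
eef_rot: [[0.531, -0.715, -0.454], [0.274, -0.362, 0.891], [-0.802, -0.597, 0.004]]
contact_force: [0.6, 0.7, -0.4]
width: 85.3
```

```bash
python3 - <<'E'
from h import *
np.set_printoptions(precision=2,suppress=True)
R,o=panel(*PQ);s=sense();print(s["joint_pos"],s["tcp_pos"],s["eef_rot"]);go(R@TP,o+R@[0,30,281])
p=read_camera("wrist");save(p,"w1.png")
for P in [(-73,41,12.7),(66,25,12.7),(-125,95,0),(125,95,0)]: print(proj(p,o+R@np.array(P)))
E
```

```text
[-0.21  0.21 -0.49  2.2   1.06  0.23  0.41] [424.36 249.45 334.08] [[ 0.53 -0.72 -0.45]
 [ 0.27 -0.36  0.89]
 [-0.8  -0.6   0.  ]]
go [-0.011, 0.013, -0.0781] [-0.0178, -0.0126, -0.0184] mm [ -6.6   7.8 -46.8] deg [-3.2 -2.3 -3.3]
[367.32 223.18]
[172.48 209.42]
[434.02 281.68]
[122.56 290.38]
```

View pics/w1.png

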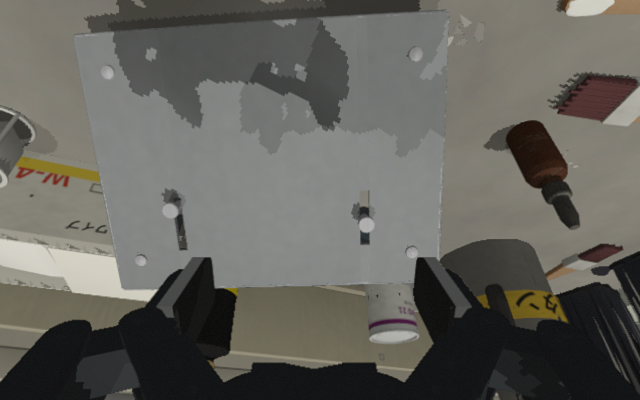

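The wrist picture shows the panel upside down. The left stud head is near (367,226), the right one near (171,211), and the panel corners are near (75,37), (447,11), (440,288) and (122,289). Now I refine these.

```bash
python3 - <<'E'
import cv2,numpy as np
a=cv2.imread("pics/w1.png")
t=[cv2.resize(a[v-20:v+20,u-20:u+20],(390,300) if 0 else (300,300),interpolation=cv2.INTER_NEAREST) for u,v in[(367,226),(171,211)]]
t2=[cv2.resize(a[v-15:v+15,u-15:u+15],(190,190),interpolation=cv2.INTER_NEAREST) for u,v in[(77,37),(447,13),(437,285),(122,287)]]
top=np.hstack(t);bot=np.hstack([cv2.resize(x,(150,150),interpolation=0) for x in t2]);cv2.imwrite("pics/w1c.png",np.vstack([top,bot]))
E
```

```text
Traceback (most recent call last):
cv2.error: OpenCV(4.12.0) /io/opencv/modules/imgproc/src/resize.cpp:4208: error: (-215:Assertion failed) !ssize.empty() in function 'resize'
```

```bash
python3 - <<'E'
import cv2,numpy as np
a=cv2.copyMakeBorder(cv2.imread("pics/w1.png"),20,20,20,20,cv2.BORDER_CONSTANT)
cr=lambda u,v,h,s:cv2.resize(a[v-h+20:v+h+20,u-h+20:u+h+20],(s,s),interpolation=0)
top=np.hstack([cr(367,226,20,300),cr(171,211,20,300)]);bot=np.hstack([cr(u,v,15,150) for u,v in[(77,37),(447,13),(437,285),(122,287)]]);cv2.imwrite("pics/w1c.png",np.vstack([top,bot]))
E
```

```text
(no output)
```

View pics/w1c.png

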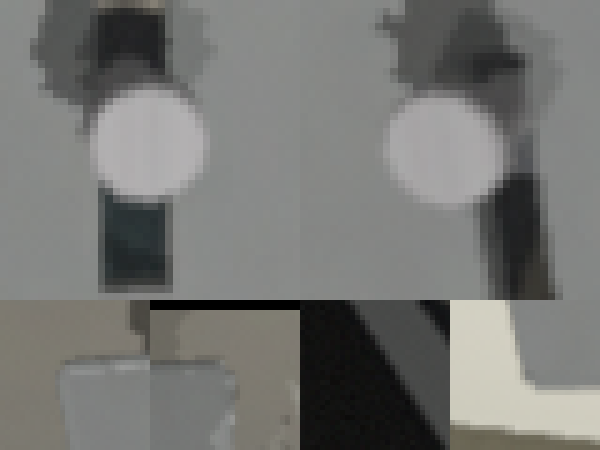

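```bash
python3 - <<'E'
from h import *
np.set_printoptions(precision=2,suppress=True)
p=read_camera("wrist")
obs=[((125,-95),(73.9,34.5)),((-125,-95),(449.2,9.9)),((125,95),(121.3,289.5))]
def res(q,full=False):
    R,o=panel(*q[:3])
    e=[.4*(proj(p,o+R@[a,b,0])-uv) for (a,b),uv in obs]
    e+=[proj(p,o+R@[-70,q[3],12.7])-(366.4,224.8),proj(p,o+R@[70,q[4],12.7])-(169.7,210.5)]
    return np.concatenate(e)
r=least_squares(res,PQ+[40,25]);print(r.x,r.fun)
R,o=panel(*r.x[:3]);print(o+R@[-70,r.x[3],12.7],o+R@[70,r.x[4],12.7])
E
```

```text
[569.61 277.75   0.52  42.26  26.89] [-0.29  0.31 -0.12  0.55  0.22  0.25  1.05 -0.01 -0.98  0.15]
[555.82 350.53 136.9 ] [615.21 223.2  127.02]
```

```bash
cat >> h.py <<'E'
def blob(p,uv,h=14,d=3):
    g=cv2.cvtColor(p["color"],cv2.COLOR_RGB2GRAY).astype(float);u,v=int(uv[0]),int(uv[1]);c=g[v-h:v+h+1,u-h:u+h+1]
    th=(np.percentile(c,98)+np.median(c))/2;m=(c>th).astype(np.uint8);n,l,st,ce=cv2.connectedComponentsWithStats(m)
    i=1+np.argmax(st[1:,4]);return ce[i]+[u-h,v-h],st[i]
E
python3 - <<'E'
from h import *
np.set_printoptions(precision=2,suppress=True)
p=read_camera("wrist");save(p,"w2.png");s=sense();print(s["tcp_pos"],s["joint_velocities"],s["joint_pos"])
a=cv2.imread("pics/w1.png");b=cv2.imread("pics/w2.png")
print(cv2.phaseCorrelate(*[cv2.cvtColor(x,6)[20:290].astype(float) for x in(a,b)]))
R,o=panel(*PQ);go(R@TP,o+R@[0,30,281])
for q in[(366.4,224.8),(169.7,210.5)]:print(blob(p,q))
E
```

```text
[425.76 246.98 333.44] [-0.14 -0.01  0.07 -0.02 -0.02 -0.02  0.01] [-0.21  0.21 -0.48  2.2   1.05  0.23  0.42]
((9.259753090077481, 0.10902002156325352), 0.3209219965479351)
go [-0.0116, 0.012, -0.0735] [-0.0202, -0.014, -0.0193] mm [ -7.    7.2 -44.1] deg [-3.6 -2.5 -3.5]
(array([375.17, 227.18]), array([ 17,  11,  12,  14, 138], dtype=int32))
(array([178.35, 214.35]), array([ 17,  12,  12,  14, 135], dtype=int32))
```

Request:
drive_tool(
  moves=[1, 0, 0, 0, 0, 0, 0, 1, 0, 0, 0, 0, 0, 0, 1, 0, 0, 0, 0, 0, 0],
)

```text
time_s: 2.75
tcp_pos: [423.5, 251.9, 334.2]
eef_rot: [[0.529, -0.715, -0.456], [0.275, -0.364, 0.89], [-0.802, -0.597, 0.004]]
contact_force: [-0.1, -0.5, -0.3]
width: 85.7
```

```bash
cat > m.py <<'E'
from h import *
np.set_printoptions(precision=2,suppress=True)
p=read_camera("wrist");s=sense();print(s["time_s"],s["tcp_pos"],s["joint_velocities"],s["joint_pos"])
R,o=panel(*PQ);go(R@TP,o+R@[0,30,281])
ob=[]
for q in[(-70,42,12.7),(70,27,12.7)]:
    c,st=blob(p,proj(p,o+R@np.array(q)),22);ob.append(c);print(c,st)
def res(q):
    R,o=panel(*q[:3]);return np.concatenate([proj(p,o+R@[-70,q[3],12.7])-ob[0],proj(p,o+R@[70,q[4],12.7])-ob[1],[.0]])
P=[onplane(p,c,o+R[:,2]*12.7,R[:,2]) for c in ob]
print("heads w/ PQ plane",P,[R.T@(x-o) for x in P],"dist",np.linalg.norm(P[0]-P[1]))
save(p,"w3.png")
E
python3 m.py
```

```text
2.8 [423.38 251.9  334.08] [ 0.01  0.   -0.01  0.    0.    0.   -0.  ] [-0.22  0.21 -0.48  2.2   1.05  0.23  0.41]
go [-0.0114, 0.0135, -0.0824] [-0.0172, -0.012, -0.0187] mm [ -6.8   8.1 -49.4] deg [-3.1 -2.2 -3.4]
[361.94 224.81] [ 19  16  15  14 170]
[164.85 210.55] [ 17  14  15  14 169]
heads w/ PQ plane [array([555.33, 358.55, 136.85]), array([616.99, 231.43, 126.38])] [array([-72.28,  42.19,  12.7 ]), array([68.46, 25.91, 12.7 ])] dist 141.6786506872562
```

```bash
cat >> m.py <<'E'
a=cv2.cvtColor(cv2.imread("pics/w1.png"),6);b=cv2.cvtColor(cv2.imread("pics/w3.png"),6)
obs=[]
for q,(u,v) in [((125,-95),(74,35)),((-125,-95),(449,15)),((125,95),(121,289))]:
    t=a[max(v-14,0):v+14,u-14:u+14];m=cv2.matchTemplate(b[max(v-26,0):v+26,u-26:u+26],t,cv2.TM_CCOEFF_NORMED);_,sc,_,l=cv2.minMaxLoc(m)
    sh=np.array(l)-[12,min(v,26)-min(v,14)];print(sh,sc);obs.append((q,np.array({74:(73.9,34.5),449:(449.2,9.9),121:(121.3,289.5)}[u])+sh))
def res(q):
    R,o=panel(*q[:3])
    return np.concatenate([.4*(proj(p,o+R@[A,B,0])-uv) for (A,B),uv in obs]+[proj(p,o+R@[-70,q[3],12.7])-ob[0],proj(p,o+R@[70,q[4],12.7])-ob[1]])
r=least_squares(res,PQ+[40,25]);print(r.x,r.fun)
R,o=panel(*r.x[:3]);print(o+R@[-70,r.x[3],12.7],o+R@[70,r.x[4],12.7])
E
python3 m.py|tail -6
```

```text
heads w/ PQ plane [array([555.3 , 358.57, 136.83]), array([616.95, 231.47, 126.37])] [array([-72.31,  42.17,  12.7 ]), array([68.4 , 25.89, 12.7 ])] dist 141.64636725003882
[-5  0] 0.7357177138328552
[-4  0] 0.7151495218276978
[-4  0] 0.9923352003097534
[567.76 284.93   0.53  43.5   28.08] [-0.04 -0.21 -0.76  0.29  0.27 -0.42  0.49 -0.01 -0.25  0.04]
[554.   358.03 137.69] [614.72 231.33 127.78]
```

```bash
cat >> h.py <<'E'
PQ=[567.76,284.93,.53]; SL,SR=43.5,28.1
BL=[473.56,60.3,.37]; BR=[462.58,-83.49,-.07]
def brk(q): return Rz(q[2])@RB0,np.array([q[0],q[1],0.])
E
python3 - <<'E'
from h import *
R,o=brk(BL);go(R@TP,o+R@[-25,-15,290])
E
```

```text
go [0.0032, 0.1168, -0.2783] [0.0316, 0.0118, 0.2032] mm [   1.9   70.1 -167. ] deg [ 5.7  2.1 36.6]
```

Request:
drive_tool(
  moves=[1, 0.003, 0.117, -0.278, 0.032, 0.012, 0.203, 1, 0.003, 0.117, -0.278, 0.032, 0.012, 0.203, 1, 0.003, 0.117, -0.278, 0.032, 0.012, 0.203, 1, 0.003, 0.117, -0.278, 0.032, 0.012, 0.203, 1, 0.003, 0.117, -0.278, 0.032, 0.012, 0.203, 1, 0.003, 0.117, -0.278, 0.032, 0.012, 0.203, 1, 0.003, 0.117, -0.278, 0.032, 0.012, 0.203, 1, 0.003, 0.117, -0.278, 0.032, 0.012, 0.203],
)

```text
time_s: 3.52
tcp_pos: [451.6, 75.6, 289.2]
eef_rot: [[-0.002, -0.935, -0.354], [0.0, -0.354, 0.935], [-1.0, 0.002, 0.001]]
contact_force: [-0.2, 1.1, 0.8]
width: 85.8
```

```bash
python3 - <<'E'
from h import *
np.set_printoptions(precision=2,suppress=True)
for i in range(5): p=read_camera("wrist")
s=sense();print(s["joint_velocities"],s["joint_pos"])
R,o=brk(BL);go(R@TP,o+R@[-25,-15,290]);save(p,"w4.png");np.save("w4.npy",np.array([p],dtype=object))
for P in [(-30,58,0),(30,58,0),(30,-58,0),(-30,-58,0),(-8,16,6),(-8,33,6)]:print(proj(p,o+R@np.array(P)))
E
```

```text
[ 0.01 -0.   -0.    0.   -0.    0.01 -0.  ] [ 0.38  0.36 -0.76  2.12  0.35  0.79  1.33]
go [0.0001, -0.0011, 0.0003] [-0.0006, -0.0002, 0.0005] mm [ 0.1 -0.7  0.2] deg [-0.1 -0.   0.1]
[320.31 273.49]
[249.64 273.48]
[240.91 135.77]
[321.04 135.63]
[293.02 230.43]
[293.42 249.87]
```

View pics/w4.png

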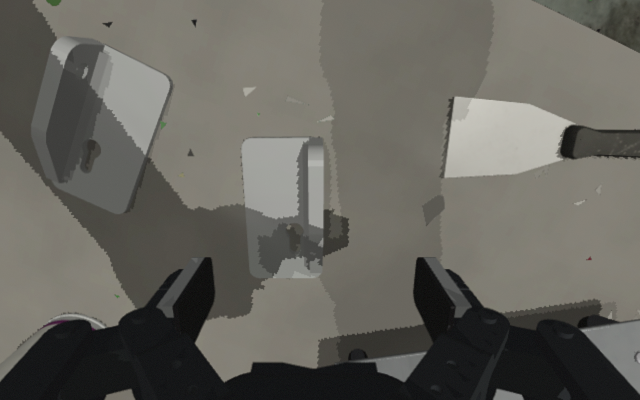

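The left bracket is at about (241-323, 137-277), within about 3 px of the prediction. The right bracket is near (105,125), with its keyhole at about (91,155). I zoom in for the keyholes.

```bash
python3 - <<'E'
import cv2,numpy as np
a=cv2.imread("pics/w4.png")
l=a[125:290,225:345];r=a[30:220,20:180]
f=lambda x:np.clip(x.astype(float)*1.5,0,255).astype(np.uint8)
c=cv2.createCLAHE(3,(4,4))
g=lambda x,s:cv2.resize(c.apply(cv2.cvtColor(x,6)),None,fx=s,fy=s,interpolation=cv2.INTER_CUBIC)
A=g(l,3.5);B=g(r,2.25);h=max(A.shape[0],B.shape[0]);A,B=[np.vstack([x,np.zeros((h-x.shape[0],x.shape[1]),np.uint8)]) for x in(A,B)]
print(A.shape,B.shape);cv2.imwrite("pics/w4c.png",np.hstack([A,B]))
E
python3 - <<'E'
import sys;sys.path.insert(0,".")
from h import *
p=np.load("w4.npy",allow_pickle=True)[0];R,o=brk(BL)
print([np.round(proj(p,o+R@np.array(P)),1).tolist() for P in [(-30,-44,40),(-20,-44,40),(-30,4,40),(-20,4,40),(-8,8.75,6),(-8,23.25,6),(-8,36.5,6)]])
E
```

```text
(578, 420) (578, 360)
[[322.2, 165.1], [306.7, 165.1], [321.7, 233.5], [307.2, 233.5], [292.8, 221.9], [293.2, 238.8], [293.5, 253.8]]
```

View pics/w4c.png

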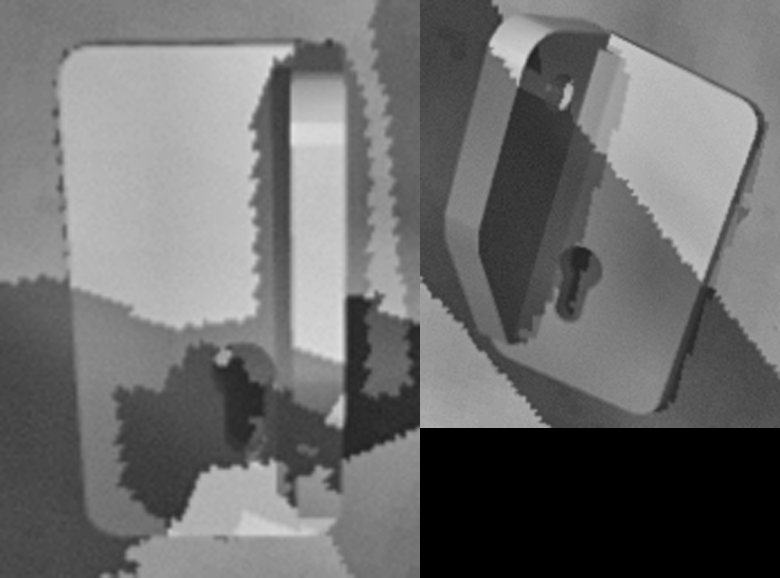

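```bash
cat >> h.py <<'E'
_R,_o=brk(BL);BL[:2]=(_o+_R@[-1,1.1,0])[:2].tolist()
E
python3 - <<'E'
from h import *
R,o=brk(BL);go(R@TP,o+R@[-25,-15,183])
E
```

```text
go [0.1785, -0.0027, 0.0021] [-0.0006, -0.0002, 0.0005] mm [107.1  -1.6   1.3] deg [-0.1 -0.   0.1]
```

Request:
drive_tool(
  moves=[0.2, 0.05, -0.0027, 0.0021, 0, 0, 0, 0.2, 0.1, -0.0027, 0.0021, 0, 0, 0, 0.2, 0.15, -0.0027, 0.0021, 0, 0, 0, 0.2, 0.1785, -0.0027, 0.0021, 0, 0, 0, 0.2, 0.1785, -0.0027, 0.0021, 0, 0, 0, 0.2, 0.1785, -0.0027, 0.0021, 0, 0, 0, -1, 0.1785, -0.0027, 0.0021, 0, 0, 0, -1, 0.1785, -0.0027, 0.0021, 0, 0, 0],
  squeeze=60,
)

```text
time_s: 4.43
tcp_pos: [452.1, 78.4, 184.1]
eef_rot: [[0.003, -0.934, -0.357], [0.0, -0.357, 0.934], [-1.0, -0.003, -0.001]]
contact_force: [-0.0, -0.5, 0.2]
width: 28.1
```

Request:
drive_tool(
  moves=[-1, 0, 0, 0, 0, 0, 0, -1, 0, 0, 0, 0, 0, 0, -1, 0, 0, 0, 0, 0, 0, -1, 0, 0, 0, 0, 0, 0, -1, 0, 0, 0, 0, 0, 0, -1, 0, 0, 0, 0, 0, 0],
)

```text
time_s: 4.93
tcp_pos: [452.1, 78.2, 184.0]
eef_rot: [[0.003, -0.934, -0.357], [0.0, -0.357, 0.934], [-1.0, -0.003, -0.001]]
contact_force: [-0.5, -0.9, 7.0]
width: 9.3
```

```bash
python3 - <<'E'
from h import *
s=sense();print(s)
E
```

```text
{'time_s': 4.9333, 'joint_pos': array([ 0.22712216,  0.53921533, -0.60643851,  2.18676416,  0.57310946,
        0.5712825 ,  1.12907882]), 'joint_velocities': array([-7.57859058e-05,  7.70086512e-04, -1.53584242e-03,  8.69940253e-04,
       -3.99121989e-04, -2.86124705e-03,  6.53104544e-05]), 'joint_torque': array([  0.19386269, -36.28311753,  -4.88999069, -11.27291769,
         0.12296357,  -0.15866118,  -0.03682393]), 'tcp_pos': array([452.10291481,  78.22912556, 183.9808115 ]), 'eef_rot': array([[ 2.61648763e-03, -9.34251621e-01, -3.56604912e-01],
       [ 2.28183601e-04, -3.56605565e-01,  9.34255007e-01],
       [-9.99996551e-01, -2.52583806e-03, -7.19873150e-04]]), 'contact_force': array([-0.51799413, -0.93186762,  7.01351726]), 'ft_torque': array([0.08390741, 0.22320382, 0.07164036]), 'width': 9.271635527101296}
```

Request:
drive_tool(
  moves=[-1, -0.05, 0, 0, 0, 0, 0, -1, -0.1, 0, 0, 0, 0, 0, -1, -0.15, 0, 0, 0, 0, 0, -1, -0.2, 0, 0, 0, 0, 0, -1, -0.2, 0, 0, 0, 0, 0, -1, -0.2, 0, 0, 0, 0, 0],
)

```text
time_s: 5.43
tcp_pos: [451.9, 77.8, 304.3]
eef_rot: [[0.004, -0.935, -0.356], [-0.001, -0.356, 0.935], [-1.0, -0.004, -0.002]]
contact_force: [0.0, -0.6, -1.7]
width: 9.1
```

```bash
python3 - <<'E'
from h import *
np.set_printoptions(precision=2,suppress=True)
p=read_camera("wrist");p=read_camera("wrist");save(p,"w5.png");np.save("w5.npy",np.array([p],dtype=object))
s=sense();print(s["contact_force"],s["ft_torque"],s["width"],s["joint_pos"])
R=s["eef_rot"]@TP.T;o=s["tcp_pos"]-R@[-25,-15,184]
for P in [(30,58,6),(-30,58,6),(30,-58,6),(-8,16,6),(-8,36.5,6),(-30,-44,40),(-20,-44,40)]:print(P,proj(p,o+R@np.array(P)))
R,o=panel(*PQ);Rb=R;ob=o+R@[-62,SL-16,0]; go(R@TP,ob+R@[-25,-15,184+60])
c=p["color"][90:330,180:400,::-1];cv2.imwrite("pics/w5c.png",cv2.resize(np.clip(c*1.5,0,255).astype(np.uint8),None,fx=2.5,fy=2.5,interpolation=2))
E
```

```text
[-0.02 -0.52 -1.85] [ 0.01 -0.01  0.04] 9.0332831381525 [ 0.4   0.35 -0.78  2.1   0.34  0.82  1.34]
(30, 58, 6) [213.12 375.93]
(-30, 58, 6) [323.85 376.38]
(30, -58, 6) [189.61 165.55]
(-8, 16, 6) [280.87 310.17]
(-8, 36.5, 6) [282.03 343.7 ]
(-30, -44, 40) [329.15 224.24]
(-20, -44, 40) [300.99 224.23]
go [0.0117, -0.039, 0.3564] [-0.0506, -0.0185, -0.2222] mm [  7.  -23.4 213.9] deg [ -9.1  -3.3 -40. ]
```

View pics/w5c.png

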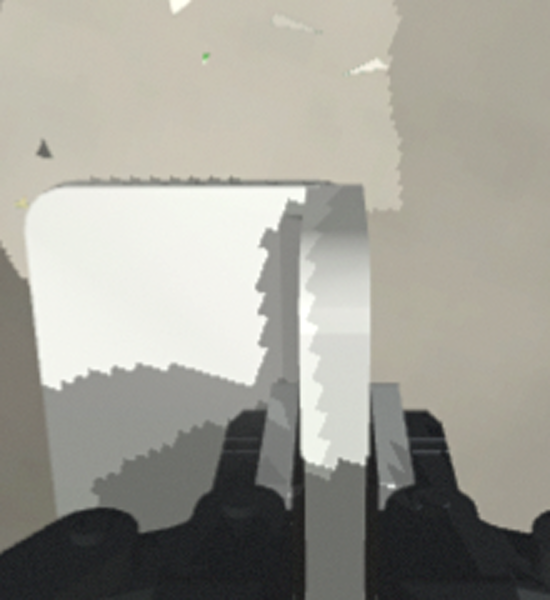

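The bracket is held straight, with its low edge at crop y 187 (within 0.5 mm of the model). Now over to the left stud.

Request:
drive_tool(
  moves=[-1, 0.012, -0.039, 0.356, -0.051, -0.0185, -0.222, -1, 0.012, -0.039, 0.356, -0.051, -0.0185, -0.222, -1, 0.012, -0.039, 0.356, -0.051, -0.0185, -0.222, -1, 0.012, -0.039, 0.356, -0.051, -0.0185, -0.222, -1, 0.012, -0.039, 0.356, -0.051, -0.0185, -0.222, -1, 0.012, -0.039, 0.356, -0.051, -0.0185, -0.222, -1, 0.012, -0.039, 0.356, -0.051, -0.0185, -0.222, -1, 0.012, -0.039, 0.356, -0.051, -0.0185, -0.222],
)

```text
time_s: 6.2
tcp_pos: [403.8, 269.2, 293.5]
eef_rot: [[0.515, -0.713, -0.475], [0.261, -0.397, 0.88], [-0.816, -0.577, -0.019]]
contact_force: [0.2, -0.2, -1.0]
width: 8.7
```

```bash
cat >> h.py <<'E'
GL=np.array([-25.2,-14.6,184.])
def hang(y,h,x=-70,ent=-8,G=GL):   # bracket entry at panel (x,y), underside h above the face
    R,o=panel(*PQ);go(R@TP,o+R@(np.array([x-ent,y-16,h])+G))
def where(x=-70,ent=-8,G=GL):
    s=sense();R,o=panel(*PQ);e=R.T@(s["tcp_pos"]-o)-G-[-ent,-16,0]
    E=(R@TP).T@s["eef_rot"];print("entry at panel",np.round(e,2),"rot err deg",np.round(np.degrees(Ro.from_matrix(E).as_rotvec()),2),"F panel",np.round(R.T@s["contact_force"],1),"Mz..",np.round(s["ft_torque"],2),"vel",np.round(np.abs(s["joint_velocities"]).max(),3),"w",round(s["width"],1),"q",np.round(s["joint_pos"],2),s["time_s"])
E
python3 -c "
from h import *
where();hang(SL,40);hang(SL,20)"
```

```text
entry at panel [-52.17  40.53  60.3 ] rot err deg [0.93 2.09 4.76] F panel [ 0.3 -0.5 -0.8] Mz.. [-0.32  0.62 -0.06] vel 2.176 w 8.7 q [-0.39  0.26 -0.37  2.25  1.4   0.24  0.03] 6.2
go [0.0322, -0.0072, 0.031] [-0.0052, -0.0116, -0.0265] mm [19.3 -4.3 18.6] deg [-0.9 -2.1 -4.8]
go [0.0654, -0.01, 0.0323] [-0.0052, -0.0116, -0.0265] mm [39.2 -6.  19.4] deg [-0.9 -2.1 -4.8]
```

Request:
drive_tool(
  moves=[-1, 0, 0, 0, 0, 0, 0, -1, 0, 0, 0, 0, 0, 0, -1, 0, 0, 0, 0, 0, 0],
)

```text
time_s: 6.45
tcp_pos: [405.1, 267.4, 294.3]
eef_rot: [[0.516, -0.716, -0.471], [0.257, -0.394, 0.882], [-0.817, -0.576, -0.019]]
contact_force: [-0.2, -1.2, -1.3]
width: 9.0
```

```bash
python3 -c "
from h import *
where();hang(SL,40);hang(SL,20)"
```

```text
entry at panel [-49.87  41.17  60.73] rot err deg [1.14 2.28 4.82] F panel [ 0.9 -1.5 -0.5] Mz.. [-0.31  0.68  0.01] vel 0.018 w 9.0 q [-0.38  0.26 -0.38  2.25  1.39  0.24  0.04] 6.45
go [0.0328, -0.006, 0.035] [-0.0063, -0.0127, -0.0268] mm [19.7 -3.6 21. ] deg [-1.1 -2.3 -4.8]
go [0.0659, -0.0088, 0.0363] [-0.0063, -0.0127, -0.0268] mm [39.6 -5.3 21.8] deg [-1.1 -2.3 -4.8]
```

Request:
drive_tool(
  moves=[-1, 0.033, -0.006, 0.035, -0.0063, -0.0127, -0.0268, -1, 0.033, -0.006, 0.035, -0.0063, -0.0127, -0.0268, -1, 0.033, -0.006, 0.035, -0.0063, -0.0127, -0.0268, -1, 0.033, -0.006, 0.035, -0.0063, -0.0127, -0.0268, -1, 0.033, -0.006, 0.035, -0.0063, -0.0127, -0.0268, -1, 0.033, -0.006, 0.035, -0.0063, -0.0127, -0.0268, -1, 0.033, -0.006, 0.035, -0.0063, -0.0127, -0.0268, -1, 0.033, -0.006, 0.035, -0.0063, -0.0127, -0.0268],
)

```text
time_s: 7.12
tcp_pos: [408.4, 292.5, 281.1]
eef_rot: [[0.557, -0.659, -0.505], [0.326, -0.386, 0.863], [-0.764, -0.645, -0.0]]
contact_force: [0.2, -0.9, -0.2]
width: 9.0
```

```bash
python3 -c "
from h import *
where();hang(SL,40);hang(SL,20)"
```

```text
entry at panel [-69.93  44.63  40.62] rot err deg [ 0.01  0.02 -0.19] F panel [ 0.9 -0.3  0. ] Mz.. [-0.43  0.76  0.03] vel 0.011 w 9.0 q [-0.36  0.32 -0.44  2.25  1.92  0.28 -0.47] 7.1167
go [0.001, 0.0019, 0.0001] [-0.0001, -0.0001, 0.001] mm [0.6 1.1 0.1] deg [-0.  -0.   0.2]
go [0.0344, 0.002, 0.0001] [-0.0001, -0.0001, 0.001] mm [20.6  1.2  0.1] deg [-0.  -0.   0.2]
```

Request:
drive_tool(
  moves=[-1, 0.02, 0.002, 0.0001, 0, 0, 0.001, -1, 0.044, 0.002, 0.0001, 0, 0, 0.001, -1, 0.044, 0.002, 0.0001, 0, 0, 0.001, -1, 0.046, 0.002, 0.0001, 0, 0, 0.001, -1, 0.048, 0.002, 0.0001, 0, 0, 0.001, -1, 0.048, 0.002, 0.0001, 0, 0, 0.001],
)

```text
time_s: 7.62
tcp_pos: [423.2, 302.1, 258.4]
eef_rot: [[0.554, -0.66, -0.507], [0.326, -0.388, 0.862], [-0.766, -0.643, 0.0]]
contact_force: [0.2, 0.2, -0.6]
width: 8.8
```

```bash
python3 -c "
from h import *
where();hang(SL,10)"
```

```text
entry at panel [-70.66  43.51  11.94] rot err deg [-0.05 -0.05 -0.02] F panel [-0.1 -0.2 -0.6] Mz.. [-0.39  0.75 -0.  ] vel 0.012 w 8.8 q [-0.34  0.39 -0.47  2.22  2.01  0.32 -0.54] 7.6167
go [0.0032, 0.0, -0.0011] [0.0003, 0.0003, 0.0001] mm [ 1.9  0.  -0.7] deg [0. 0. 0.]
```

Request:
drive_tool(
  moves=[-1, 0, 0, -0.001, 0, 0, 0, -1, 0.002, 0, -0.001, 0, 0, 0, -1, 0.004, 0, -0.001, 0, 0, 0, -1, 0.006, 0, -0.001, 0, 0, 0, -1, 0.006, 0, -0.001, 0, 0, 0],
)

```text
time_s: 8.03
tcp_pos: [425.7, 302.8, 255.2]
eef_rot: [[0.554, -0.661, -0.506], [0.326, -0.388, 0.862], [-0.766, -0.643, 0.0]]
contact_force: [0.2, -0.3, -1.9]
width: 8.7
```

```bash
python3 -c "
from h import *
where()"
```

```text
entry at panel [-70.    43.39   7.82] rot err deg [-0.04 -0.05  0.  ] F panel [ 0.4 -1.2 -1.5] Mz.. [-0.4   0.82  0.02] vel 0.017 w 8.7 q [-0.33  0.4  -0.47  2.22  2.02  0.33 -0.55] 8.0333
```

Request:
drive_tool(
  moves=[-1, 0.002, 0, 0, 0, 0, 0, -1, 0.004, 0, 0, 0, 0, 0, -1, 0.006, 0, 0, 0, 0, 0, -1, 0.008, 0, 0, 0, 0, 0, -1, 0.008, 0, 0, 0, 0, 0],
)

```text
time_s: 8.45
tcp_pos: [428.5, 304.4, 251.4]
eef_rot: [[0.554, -0.661, -0.506], [0.326, -0.388, 0.862], [-0.766, -0.643, 0.0]]
contact_force: [-0.5, -0.5, -2.3]
width: 9.4
```

```bash
python3 -c "
from h import *
where()"
```

```text
entry at panel [-69.98  43.34   2.89] rot err deg [-0.03 -0.05  0.01] F panel [ 0.1 -2.  -1.3] Mz.. [-0.44  0.77  0.02] vel 0.004 w 9.4 q [-0.33  0.41 -0.48  2.21  2.04  0.33 -0.55] 8.45
```

Request:
drive_tool(
  moves=[-1, 0.002, 0, 0, 0, 0, 0, -1, 0.004, 0, 0, 0, 0, 0, -1, 0.005, 0, 0, 0, 0, 0, -1, 0.005, 0, 0, 0, 0, 0],
)

```text
time_s: 8.78
tcp_pos: [430.1, 305.3, 249.2]
eef_rot: [[0.554, -0.661, -0.506], [0.326, -0.388, 0.862], [-0.766, -0.643, 0.0]]
contact_force: [0.0, 0.9, -2.2]
width: 9.1
```

```bash
python3 -c "
from h import *
where()"
```

```text
entry at panel [-7.001e+01  4.337e+01  1.000e-02] rot err deg [-0.03 -0.05  0.01] F panel [-0.8 -1.1 -2. ] Mz.. [-0.47  0.84  0.02] vel 0.004 w 9.1 q [-0.33  0.42 -0.48  2.21  2.04  0.34 -0.56] 8.7833
```

Request:
drive_tool(
  moves=[-1, 0.0015, 0, 0, 0, 0, 0, -1, 0.003, 0, 0, 0, 0, 0, -1, 0.003, 0, 0, 0, 0, 0],
)

```text
time_s: 9.03
tcp_pos: [430.0, 305.5, 248.7]
eef_rot: [[0.555, -0.66, -0.507], [0.326, -0.388, 0.862], [-0.765, -0.644, -0.001]]
contact_force: [-9.1, -7.2, 11.6]
width: 8.9
```

```bash
python3 -c "
from h import *
where()"
```

```text
entry at panel [-70.19  43.14  -0.37] rot err deg [-0.08 -0.01 -0.08] F panel [ 1.6 -1.4 16.3] Mz.. [-0.66  0.75 -0.2 ] vel 0.006 w 8.9 q [-0.33  0.42 -0.48  2.21  2.05  0.34 -0.56] 9.0333
```

Request:
drive_tool(
  moves=[-1, -0.0015, 0, 0, 0, 0, 0, -1, -0.0015, 0.007, 0, 0, 0, 0, -1, -0.0015, 0.014, 0, 0, 0, 0, -1, -0.0015, 0.021, 0, 0, 0, 0, -1, -0.0015, 0.026, 0, 0, 0, 0, -1, -0.0015, 0.026, 0, 0, 0, 0],
)

```text
time_s: 9.53
tcp_pos: [420.8, 300.2, 239.8]
eef_rot: [[0.558, -0.658, -0.506], [0.327, -0.387, 0.862], [-0.763, -0.646, -0.001]]
contact_force: [-2.5, -2.0, 8.2]
width: 9.5
```

```bash
python3 -c "
from h import *
where()"
```

```text
entry at panel [-70.21  29.26  -0.36] rot err deg [-0.08 -0.   -0.27] F panel [0.5 2.9 8.3] Mz.. [-0.15  0.1  -0.1 ] vel 0.015 w 9.5 q [-0.3   0.44 -0.52  2.24  2.11  0.38 -0.62] 9.5333
```

Request:
drive_tool(
  moves=[-1, 0, 0.002, 0, 0, 0, 0, -1, 0, 0.004, 0, 0, 0, 0, -1, 0, 0.006, 0, 0, 0, 0, -1, 0, 0.006, 0, 0, 0, 0],
)

```text
time_s: 9.87
tcp_pos: [418.9, 299.1, 237.9]
eef_rot: [[0.559, -0.657, -0.506], [0.327, -0.386, 0.862], [-0.762, -0.647, -0.001]]
contact_force: [-1.6, -1.1, 9.8]
width: 8.9
```

```bash
python3 -c "
from h import *
where()"
```

```text
entry at panel [-70.26  26.34  -0.35] rot err deg [-0.08  0.01 -0.35] F panel [0.1 4.8 8.8] Mz.. [-0.08 -0.11 -0.06] vel 0.006 w 8.9 q [-0.29  0.44 -0.53  2.24  2.12  0.39 -0.64] 9.8667
```

Request:
drive_tool(
  moves=[-1, 0, 0.003, 0, 0, 0, 0, -1, 0, 0.005, 0, 0, 0, 0, -1, 0, 0.005, 0, 0, 0, 0],
)

```text
time_s: 10.12
tcp_pos: [418.1, 298.8, 237.4]
eef_rot: [[0.562, -0.654, -0.506], [0.328, -0.385, 0.862], [-0.759, -0.651, -0.002]]
contact_force: [0.3, -0.1, 12.0]
width: 8.8
```

```bash
python3 -c "
from h import *
where()"
```

```text
entry at panel [-70.42  25.35  -0.29] rot err deg [-0.09  0.06 -0.62] F panel [0.3 7.8 9. ] Mz.. [ 0.23 -0.7  -0.03] vel 0.007 w 8.8 q [-0.29  0.44 -0.54  2.25  2.14  0.4  -0.65] 10.1167
```

Request:
drive_tool(
  moves=[-0.3, -0.002, -0.003, 0, 0, 0, 0, -0.3, -0.002, -0.003, 0, 0, 0, 0, -0.3, -0.002, -0.003, 0, 0, 0, 0, -0.3, -0.002, -0.003, 0, 0, 0, 0, -0.3, -0.05, -0.003, 0, 0, 0, 0, -0.3, -0.1, -0.003, 0, 0, 0, 0, -0.3, -0.15, -0.003, 0, 0, 0, 0, -0.3, -0.15, -0.003, 0, 0, 0, 0],
)

```text
time_s: 10.78
tcp_pos: [365.1, 267.6, 307.2]
eef_rot: [[0.557, -0.658, -0.507], [0.327, -0.387, 0.862], [-0.763, -0.646, -0.0]]
contact_force: [-0.6, -0.6, 0.7]
width: 30.2
```

```bash
python3 -c "
from h import *
where()
for i in range(3): p=read_camera('wrist')
save(p,'w6.png')
R,o=panel(*PQ);ob=o+R@[-62,SL-33.25,0]
for P in [(30,58,6),(-30,58,6),(30,-58,6),(-30,-58,6),(-25,-44,40)]: print(P,proj(p,ob+R@np.array(P)).round(1))
"
```

```text
entry at panel [-70.28  23.1   92.71] rot err deg [-0.09 -0.04 -0.25] F panel [ 0.2 -0.2  1.1] Mz.. [-0.34  0.61 -0.05] vel 0.19 w 30.2 q [-0.37  0.19 -0.44  2.33  1.79  0.24 -0.38] 10.7833
(30, 58, 6) [243.8 290.2]
(-30, 58, 6) [319.7 290.4]
(30, -58, 6) [233.9 143.1]
(-30, -58, 6) [321.  143.2]
(-25, -44, 40) [313.7 174.5]
```

View pics/w6.png

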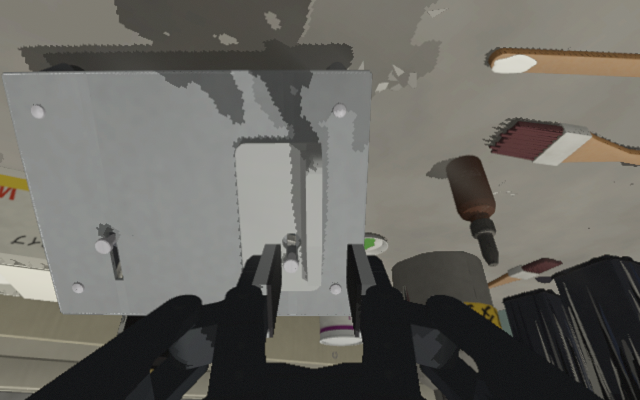

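The left bracket hangs straight: its low edge is at v≈142 as predicted, and the stud head at (292,266) is in the slot. Now the right bracket.

```bash
python3 - <<'E'
from h import *
np.set_printoptions(precision=2,suppress=True)
p=read_camera("wrist");R,o=panel(*PQ)
c,st=blob(p,proj(p,o+R@[70,28,12.7]),18);print(c,st,R.T@(onplane(p,c,o+R[:,2]*12.7,R[:,2])-o))
q=np.load("w4.npy",allow_pickle=True)[0];E=onz(q,(91.1,149.1),6);Rb,ob=brk(BR);print("BR entry seen",E,"pred",ob+Rb@[8,16,6])
go(Rb@TP,ob+Rb@[25,-15,290])
E
```

```text
[101.83 248.33] [ 12  12  15  13 148] [69.46 28.05 12.7 ]
BR entry seen [478.72 -89.53   6.  ] pred [477.98 -92.59   6.  ]
go [-0.1137, 0.1715, -0.6063] [0.1835, 0.0667, 0.2151] mm [ -68.2  102.9 -363.8] deg [33.  12.  38.7]
```

Request:
drive_tool(
  moves=[0.2, -0.114, 0.17, -0.606, 0.1835, 0.0667, 0.215, 0.2, -0.114, 0.17, -0.606, 0.1835, 0.0667, 0.215, 0.2, -0.114, 0.17, -0.606, 0.1835, 0.0667, 0.215, 0.2, -0.114, 0.17, -0.606, 0.1835, 0.0667, 0.215, 0.2, -0.114, 0.17, -0.606, 0.1835, 0.0667, 0.215, 0.2, -0.114, 0.17, -0.606, 0.1835, 0.0667, 0.215, 0.2, -0.114, 0.17, -0.606, 0.1835, 0.0667, 0.215, 0.2, -0.114, 0.17, -0.606, 0.1835, 0.0667, 0.215],
)

```text
time_s: 11.65
tcp_pos: [411.2, 74.1, 296.1]
eef_rot: [[0.237, -0.962, -0.136], [0.066, -0.124, 0.99], [-0.969, -0.243, 0.034]]
contact_force: [0.7, -0.9, -1.3]
width: 51.3
```

Request:
drive_tool(
  moves=[0.2, 0, 0, 0, 0, 0, 0, 0.2, 0, 0, 0, 0, 0, 0],
)

```text
time_s: 11.82
tcp_pos: [412.5, 70.7, 295.5]
eef_rot: [[0.241, -0.962, -0.126], [0.062, -0.115, 0.991], [-0.969, -0.247, 0.032]]
contact_force: [-0.5, 0.7, 0.8]
width: 50.7
```

```bash
python3 - <<'E'
from h import *
Rb,ob=brk(BR);go(Rb@TP,ob+Rb@[25,-15,290]);print(sense()["joint_pos"])
E
```

```text
go [0.0039, -0.0173, -0.3016] [0.061, 0.0179, 0.0781] mm [   2.4  -10.4 -181. ] deg [11.   3.2 14.1]
[ 0.45000006  0.24396604 -0.80367832  2.26139074  0.41490268  0.48987667
  1.03076257]
```

Request:
drive_tool(
  moves=[0.2, 0.004, -0.0173, -0.3016, 0.061, 0.0179, 0.0781, 0.2, 0.004, -0.0173, -0.3016, 0.061, 0.0179, 0.0781, 0.2, 0.004, -0.0173, -0.3016, 0.061, 0.0179, 0.0781, 0.2, 0.004, -0.0173, -0.3016, 0.061, 0.0179, 0.0781, 0.2, 0.004, -0.0173, -0.3016, 0.061, 0.0179, 0.0781, 0.2, 0.004, -0.0173, -0.3016, 0.061, 0.0179, 0.0781, 0.2, 0.004, -0.0173, -0.3016, 0.061, 0.0179, 0.0781, 0.2, 0.004, -0.0173, -0.3016, 0.061, 0.0179, 0.0781],
)

```text
time_s: 12.48
tcp_pos: [446.2, -101.0, 291.1]
eef_rot: [[0.002, -0.998, 0.056], [-0.0, 0.056, 0.998], [-1.0, -0.002, -0.0]]
contact_force: [-1.0, 0.9, -0.0]
width: 51.2
```

```bash
python3 - <<'E'
from h import *
for i in range(4): p=read_camera("wrist")
s=sense();print(s["joint_velocities"].round(2),s["joint_pos"].round(2))
R,o=brk(BR);go(R@TP,o+R@[25,-15,290]);save(p,"w7.png")
for P in [(-30,58,6),(30,58,0),(30,-58,6),(-30,-58,6),(8,16,6),(8,23.25,6),(8,36.5,6),(30,-44,40),(20,-44,40),(30,4,40),(20,4,40)]:print(P,proj(p,o+R@np.array(P)).round(1))
c=cv2.createCLAHE(2,(4,4)).apply(cv2.cvtColor(p["color"],cv2.COLOR_RGB2GRAY))[120:300,230:430];cv2.imwrite("pics/w7c.png",cv2.resize(c,None,fx=3.3,fy=3.3,interpolation=2))
E
```

```text
[ 0.01 -0.    0.01 -0.01 -0.    0.    0.  ] [ 0.73  0.35 -0.71  2.12  0.32  0.78  1.33]
go [0.0028, -0.0002, -0.0096] [0.0041, -0.0004, 0.001] mm [ 1.7 -0.1 -5.8] deg [ 0.7 -0.1  0.2]
(-30, 58, 6) [371.5 275.9]
(30, 58, 0) [300.  271.4]
(30, -58, 6) [300.1 135. ]
(-30, -58, 6) [381.6 136.2]
(8, 16, 6) [327.4 228.8]
(8, 23.25, 6) [327.2 237.1]
(8, 36.5, 6) [326.8 252.1]
(30, -44, 40) [298.  163.2]
(20, -44, 40) [313.3 163.4]
(30, 4, 40) [298.  231.3]
(20, 4, 40) [312.4 231.4]
```

View pics/w7c.png

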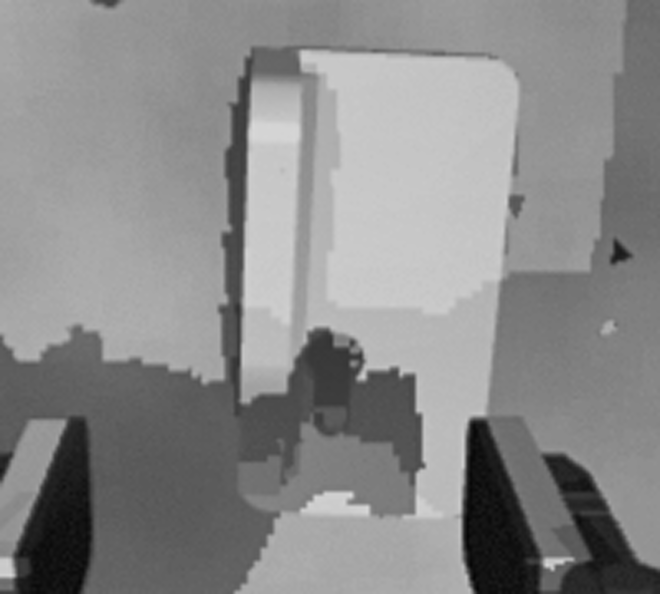

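The rib runs from crop (275,135) to (266,390) and the entry hole is at crop (333,359). The right bracket is therefore about 3–4 mm off and turned about 1.5° from the first estimate. I fit it again.

```bash
python3 - <<'E'
from h import *
p=read_camera("wrist")
f=lambda u,v:(230+u/3.3,120+v/3.3)
# (bracket pt, obs uv, mask) ; None = ignore
ob=[((8,16,6),f(333,359),(1,1)),((8,36.5,6),f(330,431),(.5,1)),((25,-58,6),f(265,50),(0,1)),((-24,-58,6),f(500,57),(0,1))]
ln=[((30,40),(248,135),(240,390)),((20,40),(300,135),(293,370))]  # rib top edges x,z with 2 image pts
ln+=[((-30,6),(517,105),(489,410))]
def res(q):
    R,o=brk(q);r=[]
    for P,uv,m in ob: r+=list((proj(p,o+R@np.array(P))-uv)*m)
    for (x,z),a,b in ln:
        A=proj(p,o+R@[x,-44,z]);B=proj(p,o+R@[x,0,z]);n=np.array([B[1]-A[1],A[0]-B[0]]);n/=np.linalg.norm(n)
        r+=[n@(f(*a)-A),n@(f(*b)-A)]
    return np.array(r)
r=least_squares(res,BR,x_scale=[1,1,.01]);print(r.x,r.fun.round(2))
open("h.py","a").write("\nBR=%s\n"%r.x.tolist())
R,o=brk(r.x);go(R@TP,o+R@[25,-15,184])
E
```

```text
[ 4.62957489e+02 -8.00984113e+01 -9.18056500e-02] [ 0.84 -0.11  0.24  1.32  0.   -0.61 -0.   -0.32 -0.16 -0.4   0.22  1.08
 -0.26  0.38]
go [0.1795, 0.001, -0.0025] [0.0108, -0.0004, 0.001] mm [107.7   0.6  -1.5] deg [ 1.9 -0.1  0.2]
```

Residuals are small. Now I grasp it.

Request:
drive_tool(
  moves=[0.2, 0.05, 0.001, -0.0025, 0.0108, 0, 0.001, 0.2, 0.1, 0.001, -0.0025, 0.0108, 0, 0.001, 0.2, 0.15, 0.001, -0.0025, 0.0108, 0, 0.001, 0.2, 0.1795, 0.001, -0.0025, 0.0108, 0, 0.001, 0.2, 0.1795, 0.001, -0.0025, 0.0108, 0, 0.001, 0.2, 0.1795, 0.001, -0.0025, 0.0108, 0, 0.001, -1, 0.1795, 0.001, -0.0025, 0.0108, 0, 0.001, -1, 0.1795, 0.001, -0.0025, 0.0108, 0, 0.001],
)

```text
time_s: 13.4
tcp_pos: [446.5, -104.7, 185.3]
eef_rot: [[0.003, -0.996, 0.094], [-0.002, 0.094, 0.996], [-1.0, -0.003, -0.001]]
contact_force: [-1.0, -0.6, 0.3]
width: 28.2
```

Request:
drive_tool(
  moves=[-1, 0, 0, 0, 0, 0, 0, -1, 0, 0, 0, 0, 0, 0, -1, 0, 0, 0, 0, 0, 0, -1, 0, 0, 0, 0, 0, 0, -1, 0, 0, 0, 0, 0, 0, -1, -0.001, 0, 0, 0, 0, 0, -1, -0.002, 0, 0, 0, 0, 0, -1, -0.002, 0, 0, 0, 0, 0],
)

```text
time_s: 14.07
tcp_pos: [445.6, -105.0, 185.3]
eef_rot: [[-0.0, -0.996, 0.095], [-0.001, 0.095, 0.996], [-1.0, 0.0, -0.001]]
contact_force: [-0.7, -0.5, 0.8]
width: 9.1
```

Request:
drive_tool(
  moves=[-1, -0.05, 0, 0, 0, 0, 0, -1, -0.1, 0, 0, 0, 0, 0, -1, -0.15, 0, 0, 0, 0, 0, -1, -0.2, 0, 0, 0, 0, 0, -1, -0.2, 0, 0, 0, 0, 0, -1, -0.2, 0, 0, 0, 0, 0],
)

```text
time_s: 14.57
tcp_pos: [446.0, -104.9, 306.3]
eef_rot: [[0.003, -0.995, 0.095], [-0.003, 0.095, 0.995], [-1.0, -0.003, -0.002]]
contact_force: [0.3, -0.5, -1.8]
width: 9.2
```

```bash
python3 - <<'E'
from h import *
p=read_camera("wrist");p=read_camera("wrist")
s=sense();print(s["contact_force"].round(1),s["width"],s["tcp_pos"],s["joint_pos"].round(2))
R=s["eef_rot"]@TP.T;o=s["tcp_pos"]-R@[25,-15,184]
for P in [(-30,-58,6),(30,-58,6),(30,-44,40),(20,-44,40),(30,-14,40),(20,-14,40)]:print(P,proj(p,o+R@np.array(P)).round(1))
c=p["color"][130:330,270:470,::-1];cv2.imwrite("pics/w8c.png",cv2.resize(np.clip(c*1.3,0,255).astype(np.uint8),None,fx=3,fy=3,interpolation=2))
E
```

```text
[-0.1  0.1 -2.4] 8.855346089175717 [ 444.99621384 -104.95254876  304.1866377 ] [ 0.75  0.33 -0.73  2.11  0.3   0.81  1.32]
(-30, -58, 6) [439.9 165.3]
(30, -58, 6) [303.  165.1]
(30, -44, 40) [300.5 223.8]
(20, -44, 40) [328.7 223.9]
(30, -14, 40) [301.4 297.1]
(20, -14, 40) [327.6 297.1]
```

View pics/w8c.png

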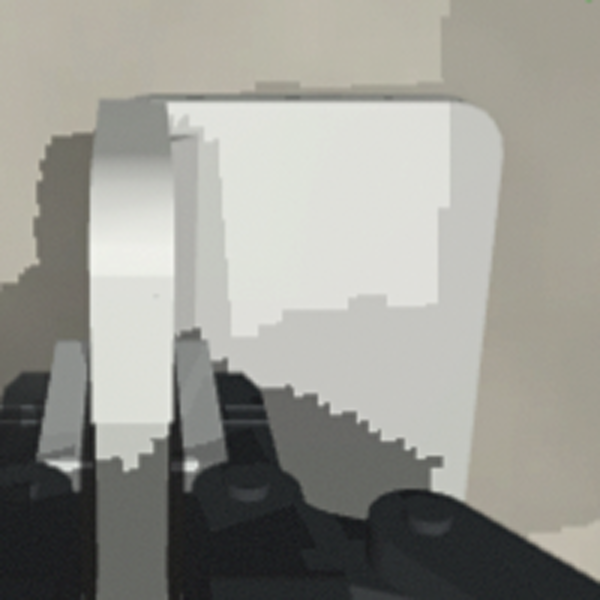

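```bash
cat >> h.py <<'E'
GR=np.array([24.8,-14.35,184.5]); KR=dict(x=70,ent=8,G=GR); SR=28.0
E
python3 -c "
from h import *
where(**KR);hang(SR,70,**KR)"
```

```text
entry at panel [257.53 -70.53 166.69] rot err deg [34.32 12.52 38.81] F panel [-0.1 -1.5 -1.8] Mz.. [-0.02  0.06  0.03] vel 0.019 w 8.9 q [ 0.75  0.33 -0.73  2.11  0.3   0.81  1.32] 14.6667
go [0.0174, -0.0032, 0.3877] [-0.1906, -0.0696, -0.2156] mm [ 10.5  -1.9 232.6] deg [-34.3 -12.5 -38.8]
```

The bracket is held straight (low edge at crop y 101, about 0.6 mm from the model). I carry it to the right stud.

Request:
drive_tool(
  moves=[-1, 0.0174, -0.0032, 0.3877, -0.1906, -0.0696, -0.2156, -1, 0.0174, -0.0032, 0.3877, -0.1906, -0.0696, -0.2156, -1, 0.0174, -0.0032, 0.3877, -0.1906, -0.0696, -0.2156, -1, 0.0174, -0.0032, 0.3877, -0.1906, -0.0696, -0.2156, -1, 0.0174, -0.0032, 0.3877, -0.1906, -0.0696, -0.2156, -1, 0.0174, -0.0032, 0.3877, -0.1906, -0.0696, -0.2156, -1, 0.0174, -0.0032, 0.3877, -0.1906, -0.0696, -0.2156, -1, 0.0174, -0.0032, 0.3877, -0.1906, -0.0696, -0.2156],
)

```text
time_s: 15.33
tcp_pos: [468.3, 122.5, 291.2]
eef_rot: [[0.486, -0.77, -0.413], [0.237, -0.338, 0.911], [-0.841, -0.54, 0.018]]
contact_force: [0.4, -1.1, -2.0]
width: 8.9
```

Request:
drive_tool(
  moves=[-1, 0, 0, 0, 0, 0, 0, -1, 0, 0, 0, 0, 0, 0, -1, 0, 0, 0, 0, 0, 0],
)

```text
time_s: 15.58
tcp_pos: [469.6, 118.6, 292.0]
eef_rot: [[0.488, -0.775, -0.403], [0.231, -0.33, 0.915], [-0.842, -0.54, 0.018]]
contact_force: [0.4, -0.0, -0.8]
width: 9.2
```

```bash
python3 -c "
from h import *
where(**KR);hang(SR,40,**KR)"
```

```text
entry at panel [77.06 24.44 71.04] rot err deg [5.95 3.08 7.27] F panel [ 0.2 -0.3 -0.8] Mz.. [-0.36  0.65  0.03] vel 0.014 w 9.2 q [ 0.41  0.36 -0.85  2.22  1.13  0.23  0.6 ] 15.5833
go [0.0499, -0.011, 0.0154] [-0.0331, -0.0171, -0.0404] mm [30.  -6.6  9.2] deg [-6.  -3.1 -7.3]
```

Request:
drive_tool(
  moves=[-1, 0.05, -0.011, 0.0154, -0.0331, -0.0171, -0.0404, -1, 0.05, -0.011, 0.0154, -0.0331, -0.0171, -0.0404, -1, 0.05, -0.011, 0.0154, -0.0331, -0.0171, -0.0404, -1, 0.05, -0.011, 0.0154, -0.0331, -0.0171, -0.0404, -1, 0.05, -0.011, 0.0154, -0.0331, -0.0171, -0.0404, -1, 0.05, -0.011, 0.0154, -0.0331, -0.0171, -0.0404],
)

```text
time_s: 16.08
tcp_pos: [486.0, 136.2, 270.5]
eef_rot: [[0.555, -0.66, -0.506], [0.326, -0.387, 0.862], [-0.766, -0.643, 0.0]]
contact_force: [0.0, 0.4, -1.8]
width: 8.8
```

```bash
python3 -c "
from h import *
where(**KR);hang(SR,15,**KR)"
```

```text
entry at panel [70.2  28.28 39.74] rot err deg [-0.01 -0.05 -0.05] F panel [-0.3 -1.  -1.5] Mz.. [-0.51  0.74 -0.03] vel 0.083 w 8.8 q [ 0.49  0.5  -0.99  2.22  1.92  0.27 -0.03] 16.0833
go [0.0412, 0.0005, 0.0003] [0.0001, 0.0003, 0.0003] mm [24.7  0.3  0.2] deg [0. 0. 0.]
```

Request:
drive_tool(
  moves=[-1, 0.02, 0.0005, 0.0003, 0, 0, 0, -1, 0.0412, 0.0005, 0.0003, 0, 0, 0, -1, 0.0412, 0.0005, 0.0003, 0, 0, 0, -1, 0.0445, 0.0005, 0.0003, 0, 0, 0, -1, 0.0475, 0.0005, 0.0003, 0, 0, 0, -1, 0.0475, 0.0005, 0.0003, 0, 0, 0],
)

```text
time_s: 16.58
tcp_pos: [501.3, 146.3, 249.7]
eef_rot: [[0.556, -0.658, -0.507], [0.326, -0.389, 0.862], [-0.764, -0.645, -0.002]]
contact_force: [-0.2, -1.4, -1.0]
width: 9.5
```

```bash
python3 -c "
from h import *
where(**KR);hang(SR,8,**KR)"
```

```text
entry at panel [69.18 28.97 12.06] rot err deg [-0.18  0.02 -0.14] F panel [ 1.1 -1.3 -0.3] Mz.. [-0.47  0.77 -0.03] vel 0.006 w 9.5 q [ 0.46  0.58 -0.99  2.2   1.99  0.34 -0.06] 16.5833
go [0.0068, 0.0016, -0.0014] [0.001, -0.0001, 0.0008] mm [ 4.1  1.  -0.8] deg [ 0.2 -0.   0.1]
```

Request:
drive_tool(
  moves=[-1, 0, 0.0015, -0.0011, 0.001, 0, 0.0008, -1, 0.0018, 0.0015, -0.0011, 0.001, 0, 0.0008, -1, 0.0035, 0.0015, -0.0011, 0.001, 0, 0.0008, -1, 0.0035, 0.0015, -0.0011, 0.001, 0, 0.0008],
)

```text
time_s: 16.92
tcp_pos: [502.3, 146.2, 247.4]
eef_rot: [[0.555, -0.661, -0.506], [0.325, -0.387, 0.863], [-0.766, -0.643, 0.0]]
contact_force: [0.1, -0.7, -0.8]
width: 9.2
```

```bash
python3 -c "
from h import *
where(**KR);hang(SR,6,**KR)"
```

```text
entry at panel [69.79 28.12  9.75] rot err deg [ 0.   -0.01 -0.02] F panel [ 0.7 -0.8 -0.5] Mz.. [-0.5   0.72 -0.02] vel 0.003 w 9.2 q [ 0.46  0.59 -0.99  2.2   1.99  0.35 -0.06] 16.9167
go [0.0062, 0.0002, -0.0004] [-0.0, 0.0, 0.0001] mm [ 3.7  0.1 -0.2] deg [-0.  0.  0.]
```

No contact at 9.8 mm, so the head is entering the hole. I go on down.

Request:
drive_tool(
  moves=[-1, 0.002, 0, 0, 0, 0, 0, -1, 0.004, 0, 0, 0, 0, 0, -1, 0.006, 0, 0, 0, 0, 0, -1, 0.008, 0, 0, 0, 0, 0, -1, 0.008, 0, 0, 0, 0, 0],
)

```text
time_s: 17.33
tcp_pos: [505.1, 147.9, 243.4]
eef_rot: [[0.554, -0.661, -0.506], [0.326, -0.387, 0.863], [-0.766, -0.643, 0.001]]
contact_force: [-0.6, 0.8, -1.2]
width: 9.4
```

```bash
python3 -c "
from h import *
where(**KR)"
```

```text
entry at panel [69.76 28.03  4.67] rot err deg [ 0.02 -0.04 -0.01] F panel [-0.9 -0.8 -0.8] Mz.. [-0.49  0.76  0.04] vel 0.005 w 9.4 q [ 0.45  0.61 -0.99  2.19  2.    0.36 -0.06] 17.3333
```

Request:
drive_tool(
  moves=[-1, 0.003, 0, 0, 0, 0, 0, -1, 0.006, 0, 0, 0, 0, 0, -1, 0.0085, 0, 0, 0, 0, 0, -1, 0.0095, 0, 0, 0, 0, 0, -1, 0.0095, 0, 0, 0, 0, 0],
)

```text
time_s: 17.75
tcp_pos: [507.3, 149.6, 239.9]
eef_rot: [[0.556, -0.66, -0.506], [0.324, -0.388, 0.863], [-0.765, -0.643, -0.002]]
contact_force: [-12.6, -8.3, 14.7]
width: 9.0
```

```bash
python3 -c "
from h import *
where(**KR)"
```

```text
entry at panel [69.44 27.94  0.21] rot err deg [-0.07  0.08 -0.05] F panel [ 0.8 -2.  21. ] Mz.. [-0.66  0.69 -0.24] vel 0.006 w 9.0 q [ 0.45  0.62 -0.99  2.19  2.01  0.37 -0.07] 17.75
```

The plate lies on the panel (h≈0, 21 N). I ease the pressure and slide it down.

Request:
drive_tool(
  moves=[-1, -0.0015, 0, 0, 0, 0, 0, -1, -0.0015, 0.007, 0, 0, 0, 0, -1, -0.0015, 0.014, 0, 0, 0, 0, -1, -0.0015, 0.021, 0, 0, 0, 0, -1, -0.0015, 0.028, 0, 0, 0, 0, -1, -0.0015, 0.03, 0, 0, 0, 0, -1, -0.0015, 0.03, 0, 0, 0, 0],
)

```text
time_s: 18.33
tcp_pos: [496.2, 143.1, 229.2]
eef_rot: [[0.556, -0.659, -0.507], [0.327, -0.387, 0.862], [-0.764, -0.645, -0.0]]
contact_force: [-2.2, -1.4, 6.8]
width: 9.0
```

```bash
python3 -c "
from h import *
where(**KR)"
```

```text
entry at panel [69.39 11.13  0.24] rot err deg [-0.07 -0.05 -0.19] F panel [0.1 2.3 6.9] Mz.. [-0.06  0.1  -0.06] vel 0.01 w 9.0 q [ 0.48  0.65 -1.03  2.22  2.08  0.41 -0.11] 18.3333
```

Request:
drive_tool(
  moves=[-1, 0, 0.003, 0, 0, 0, 0, -1, 0, 0.005, 0, 0, 0, 0, -1, 0, 0.007, 0, 0, 0, 0, -1, 0, 0.007, 0, 0, 0, 0],
)

```text
time_s: 18.67
tcp_pos: [495.3, 142.7, 228.5]
eef_rot: [[0.56, -0.655, -0.507], [0.329, -0.386, 0.862], [-0.76, -0.65, -0.001]]
contact_force: [0.8, 1.6, 10.9]
width: 8.9
```

```bash
python3 -c "
from h import *
where(**KR)"
```

```text
entry at panel [69.31  9.96  0.29] rot err deg [-0.13 -0.01 -0.51] F panel [-1.   8.2  7.4] Mz.. [ 0.5  -0.82 -0.01] vel 0.008 w 8.9 q [ 0.49  0.66 -1.04  2.22  2.09  0.42 -0.12] 18.6667
```

It has reached the stop: 18 mm of travel, and the push up the slope has risen to 8 N. I release and retract.

Request:
drive_tool(
  moves=[-0.3, -0.002, -0.003, 0, 0, 0, 0, -0.3, -0.002, -0.003, 0, 0, 0, 0, -0.3, -0.002, -0.003, 0, 0, 0, 0, -0.3, -0.002, -0.003, 0, 0, 0, 0, -0.3, -0.05, -0.003, 0, 0, 0, 0, -0.3, -0.1, -0.003, 0, 0, 0, 0, -0.3, -0.15, -0.003, 0, 0, 0, 0, -0.3, -0.15, -0.003, 0, 0, 0, 0],
)

```text
time_s: 19.33
tcp_pos: [442.7, 110.6, 297.5]
eef_rot: [[0.559, -0.66, -0.502], [0.319, -0.388, 0.865], [-0.766, -0.643, -0.006]]
contact_force: [-0.3, 0.8, 0.3]
width: 29.8
```

Request:
drive_tool(
  moves=[-0.3, -0.02, 0, 0.04, 0, 0, 0, -0.3, -0.02, 0, 0.08, 0, 0, 0, -0.3, -0.02, 0, 0.08, 0, 0, 0],
)

```text
time_s: 19.58
tcp_pos: [410.9, 152.7, 305.2]
eef_rot: [[0.552, -0.658, -0.513], [0.331, -0.392, 0.859], [-0.766, -0.643, 0.001]]
contact_force: [-1.1, 0.8, -0.3]
width: 29.7
```

```bash
python3 -c "
from h import *
for i in range(3): p=read_camera('wrist')
save(p,'w9.png');s=sense();print(s['tcp_pos'],s['joint_velocities'].round(2))
R,o=panel(*PQ)
for k,x,y in(('L',-62,SL),('R',62,SR)):
  for P in [(30,58,6),(-30,58,6),(30,-58,6),(-30,-58,6)]: print(k,P,proj(p,o+R@(np.array([x,y-33.25,0])+np.array(P))).round(1))
t=read_camera('top')
a=t['color'][120:300,180:440]
for l,w in(('scraper',(308.9,261)),('hardener_tin',(410.9,154.1)),('dropper_bottle',(189.6,205.2))):
  print(l,w,[np.round(r['uv'],1).tolist() for r in spot_in(t,l)[:2]])
"
```

```text
[413.42584423 149.53353057 304.47160084] [ 0.01  0.    0.02 -0.01 -0.   -0.    0.  ]
L (30, 58, 6) [396.6 299. ]
L (-30, 58, 6) [467.5 298.7]
L (30, -58, 6) [408.2 162.8]
L (-30, -58, 6) [488.6 163. ]
R (30, 58, 6) [247.7 282.7]
R (-30, 58, 6) [320.5 282.8]
R (30, -58, 6) [238.9 141.4]
R (-30, -58, 6) [321.8 141.5]
scraper (308.9, 261) [[307.5, 262.4]]
hardener_tin (410.9, 154.1) [[413.1, 154.2]]
dropper_bottle (189.6, 205.2) [[191.5, 202.1]]
```

View pics/w9.png

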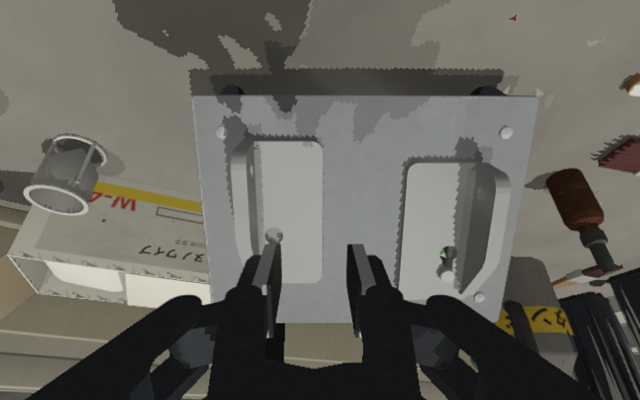

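The picture shows both brackets straight with their ribs outward. Their low edges are at v≈140 and 161, within 2 px of the predicted seated pose. I hand it in.

```bash
python3 -c "
from cell import *
print(job_done())"
```

```text
the job is handed in; nothing more can be done
None
```

Both brackets hang on their own studs with the ribs outward, and I handed the job in at about 20 s on the robot's clock. I found the studs with the wrist camera, about 43 mm (left) and 28 mm (right) up the panel from its centre.

- **Hanging:** Each plate went over its stud head without touching it and came to rest on the panel. It then slid about 18 mm down to a stop, where the resistance rose to about 8 N. The contact forces I read stayed at about 21 N or less.
- **Final picture:** Both brackets are straight, with their lower edges within 2 px of where they should be when seated. The left head shows in its slot; a gripper finger hides part of the right one.
- **Objects not to shift:** In the top view the scraper, tin and bottle came out 2 to 4 px from their first positions (roughly 5 to 10 mm). I took this as scatter in the detection, because the arm never went near them. I did not check further, so this is the one reading that does not fully agree.

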